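Check ink-roller sleeves on the gauge pin and sort them

TASK

Check the two black ink-roller sleeves on the gauge pin, one at a time: slide the sleeve upright down over the pin until it stops, and if it goes fully home onto the round foot stand it upright in the rectangular tray, but if the pin's shoulder stops it part way stand it upright in the round tub. Try and sort the first sleeve before you touch the second (either may be first), and leave the other things on the table where they are.

Things in the scene. Friction and masses are not known exactly. Their poses are not given: they have to be found in the camera images.
- sleeve_a: black rubber ink-roller sleeve (tube open at both ends, brown cardboard core), 90 mm tall, outside diameter 52 mm, standing upright on the table; the bore is too tight or just right for the gauge (27 to 34 mm), which of the two is found by trying. Origin: centre of its underside, z along its axis to the top. About 150 g
- sleeve_b: black rubber ink-roller sleeve (tube open at both ends, brown cardboard core), 90 mm tall, outside diameter 52 mm, standing upright on the table; the bore is too tight or just right for the gauge (27 to 34 mm), which of the two is found by trying. Origin: centre of its underside, z along its axis to the top. About 150 g
- gauge: fixed gauge: steel pin on an aluminium foot disc 90 mm across, 15 mm thick. Pin: 30 mm in diameter from the foot up to 70 mm above the table, sloping shoulder to 22 mm diameter at 74 mm, nose 22 mm to 92 mm, tapered to the tip at 99 mm. A fitting sleeve goes down onto the foot (underside 15 mm up), a tight one stops at the shoulder (about 72 mm up). Origin: foot's underside centre
- gauge_tip (a point): centre of the top of the gauge pin, 99 mm above the table; the tip is 10 mm across
- tray: fixed plywood rectangular tray, 140 x 180 mm (x, y), 30 mm high, walls and floor 5 mm thick: for sleeves that fit. Origin: centre of its underside
- tub: fixed grey round tub, 148 mm across at the foot and 160 mm at the rim, 35 mm high, wall 4 mm, floor 5 mm thick: for sleeves that do not fit. Origin: centre of its underside
- ink_jar: bystander: amber glass ink jar with paper label and white cap, 56 mm in diameter, 75 mm high, between the sleeves. Origin: centre of its underside
- mug: bystander: white mug, 76 mm in diameter, 85 mm high. Origin: centre of its underside
- paint_can: bystander: steel can with paper label, 70 mm in diameter, 90 mm high. Origin: centre of its underside
- block: bystander: wooden printing block with rubber face, 100 x 70 x 26 mm. Origin: centre of its underside
- brush: bystander: brush lying on the table, about 200 mm long. Origin: centre of its underside
- palette_knife: bystander: palette knife lying on the table, about 280 mm long. Origin: centre of its underside
Things that resemble listed ones, but are neither listed nor needed, are in the scene too. What is shaped like the gauge but pink or turquoise is not meant.

How it is judged:
By the outcome, as a careful person would: the job done as asked, in the order asked, and still so for the second after the job is handed in, with the robot touching nothing.
It also fails if it takes over 72 s, if anything falls off the work surface, if the arm or the gripper's body presses on something with over 40 N, if the wrist force passes 120 N, or if a joint passes its speed limit or range.

ROBOT

A 6-joint arm with a two-finger parallel gripper is mounted at the origin on the work surface. World frame = base frame: x ahead of the robot, y to its left, z up, the work surface at z = 0. Lengths are in m, angles in rad, forces in N, time in s.
With the tool pointing down it reaches from about 0.325 to 0.85 m from the base axis. Payload 15.5 kg.
Tool frame: the origin (TCP) lies at the very end of the fingers, on their centre line; the grasp point (between the pads) lies 19 mm behind it; z points along the fingers, y is the line along which they close (so a half turn about z gives the same grasp; the last joint's range is limited). The gripper opens to 91 mm and grips with 3 to 60 N. Pads are 32 mm wide; open, the fingers measure 118 mm over their backs; the gripper's body (76 mm by 178 mm) begins 60 mm behind the grasp point.
Start: joints at [1.069, 0.494, 1.345, -0, 1.302, -0.096], TCP at [0.247, 0.574, 0.214] pointing down, gripper open.
Joint ranges: [-2.91, 2.91], [-0.82, 2.16], [0.22, 2.67], [-1.22, 4.37], [0.12, 2.79], [-3.08, 3.08]. Speed limits (rad/s): [1.89, 1.89, 2.57, 3.01, 3.01, 3.01].

INTERFACE

Orientations are given as [roll, pitch, yaw] about the fixed x, y, z axes, in that order (R = Rz(yaw) Ry(pitch) Rx(roll)).
In Python, from station import manip gives the robot as it stands. The module is installed in compiled form; this text tells all that it offers.
- The arm moves only by the tool move_arm, never from a script. Its argument "moves" is a list that holds one entry, the list of rows, each a list of 6 numbers: the shift along the tool's x, y, z each as a share of 500 mm, from -1 to 1, then the turn, a rotation vector about the tool's x, y, z each as a share of 360 degrees, from -1 to 1. A call has 1 to 20 rows; each row is the pose to reach, as a shift and turn from the pose commanded when the call began, along the tool's axes at that moment, turning the shorter way round; what a row does not reach only later rows make up. A row lasts 1/10 s, in which the tool goes at most 50 mm and 8.59 degrees, less where a joint would pass 70% of its speed; a pose out of reach is approached as far as the arm can. A call with a number of a shift or a turn outside -1 to 1 is refused whole. A call with a gripper value outside its range is refused whole. "fingers" is the opening, from -1 (shut) to 1 (fully open), set as the call begins (left out, the last holds). The fingers move at their own pace and stop on an object; "newtons" is the grip in N (left out, the last holds). Time passes only in rows, so rows that repeat a pose let the fingers close. It gives the time, the measured TCP pose, the force, the opening and the grip force at its end, in the units of the state.
- manip.get_obs(): the state, without advancing time (a new reading comes with each control period).
- manip.camera(name): name is "scene" or "top" or "wrist"; returns a dict with "pixels" (384x512x3 uint8, red, green, blue), "K" (3x3 intrinsics, pixels), "rvec" (rotation vector, rad) and "tvec" (3), from world to camera coordinates, as OpenCV has them. Camera axes: x right, y down, z forward; pixel columns grow to the right and rows downward; lengths in m; the calibration is good to about 2 mm. A picture is of the moment at which its call begins. There is no depth.
- manip.hand_in(): hands the job in; it is judged then, once.
Trained networks look in a picture, given as the dict that the camera call returned (one of the last four; its "shot" number tells which), for a name from the list of things; names that differ only in an ending like _2 or _b are one class to them, and where a whole thing is asked for, a point or a joint stands for the part that bears it (a point fixed in the world has none). Each returns a list of dicts, best first, with "score" (0 to 1); they miss things now and then, are a little off and sometimes report something else, mostly with a low value. They report only what shows in the picture. A call takes as long as a camera call. They do not tell look-alikes from the thing itself.
- manip.spot_in(query, picture): "centre" ([x, y, z] in m, in world coordinates, good to about 4 mm: the middle of the surface that is visible of it).
The state is a dict: "time_s": time; "q": joint angles; "dq": joint speeds; "joint_torque": joint torques, N m; "ee_pos": TCP position; "tool_rot": TCP orientation; "wrist_force": force on the tool from outside, world axes, zero at the start; "wrist_torque": the same for the moment, N m; "gripper_width": finger opening in m; "grip_force": force on a finger pad.
Only numpy, scipy, OpenCV 4.12 (cv2) and the standard library are available. Lean on these libraries where they do the work, as an engineer would, in place of code of your own. Each camera call takes 0.05 s, during which the arm holds its last target. There are 200 camera calls.

## Working session

There is one attempt and no reset: what is moved stays moved. The work goes in short steps, Python scripts to look and compute and a tool call to move; the robot and the scene stay as the last step left them, time stands still between calls to the robot, and variables do not carry over. Pictures are saved under pics/ and viewed, at most 13 in all, crops included, and the job is handed in when it is done.

Besides the shell and the picture viewer there is one more tool, called after ">>>" in YAML: its name, and indented under it one key for each argument. move_arm: Moves the arm, as the interface text tells. Its arguments: {"type":"object","properties":{"moves":{"type":"array","items":{"type":"array","items":{"type":"array","items":{"type":"number"}}}},"fingers":{"type":"number"},"newtons":{"type":"number"}},"required":["moves"]}

```bash
mkdir -p pics
cat > h.py <<'E'
from station import manip
import numpy as np, cv2
def save(p,n,crop=None,s=1):
    im=p["pixels"][:,:,::-1]
    if crop: im=im[crop[1]:crop[3],crop[0]:crop[2]]
    if s!=1: im=cv2.resize(im,None,fx=s,fy=s,interpolation=cv2.INTER_CUBIC)
    cv2.imwrite(f"pics/{n}.png",im)
def proj(p,X):
    return cv2.projectPoints(np.float64([X]),np.float64(p["rvec"]),np.float64(p["tvec"]),np.float64(p["K"]),None)[0].ravel()
def ray(p,uv):
    R=cv2.Rodrigues(np.float64(p["rvec"]))[0];c=-R.T@np.float64(p["tvec"]).ravel()
    d=R.T@np.linalg.inv(p["K"])@[*uv,1];return c,d
def atz(p,uv,z):
    c,d=ray(p,uv);return c+d*(z-c[2])/d[2]
E
python3 - <<'E'
from h import *
t=manip.camera("top");s=manip.camera("scene");save(t,"top",s=1.5);save(s,"scene",s=1.5)
for n in ["sleeve_a","gauge","gauge_tip","tray","tub","ink_jar","mug","paint_can","block","brush","palette_knife"]:
  for nm,p in(("top",t),("scene",s)):
    print(n,nm,[(np.round(d["centre"],3).tolist(),round(d["score"],2),proj(p,d["centre"]).round().tolist()) for d in manip.spot_in(n,p)[:4]])
o=manip.get_obs();print(o["time_s"],o["ee_pos"],o["tool_rot"])
E
```

```text
sleeve_a top [([0.632, 0.14, 0.087], 0.53, [215.0, 166.0]), ([0.605, -0.126, 0.08], 0.5, [292.0, 172.0])]
sleeve_a scene [([0.655, 0.133, 0.071], 0.73, [307.0, 207.0]), ([0.622, -0.132, 0.069], 0.64, [224.0, 214.0])]
gauge top [([0.329, -0.091, 0.014], 0.76, [284.0, 253.0]), ([0.464, -0.034, 0.016], 0.73, [266.0, 215.0]), ([0.342, 0.078, 0.017], 0.58, [235.0, 251.0])]
gauge scene [([0.34, -0.096, 0.018], 0.94, [221.0, 156.0]), ([0.35, 0.072, 0.013], 0.73, [267.0, 152.0]), ([0.48, -0.038, 0.02], 0.7, [244.0, 183.0])]
gauge_tip top [([0.328, -0.087, 0.015], 0.74, [283.0, 254.0]), ([0.462, -0.033, 0.016], 0.72, [266.0, 216.0]), ([0.343, 0.073, 0.012], 0.59, [237.0, 251.0]), ([0.431, 0.296, 0.007], 0.32, [174.0, 227.0])]
gauge_tip scene [([0.481, -0.042, 0.015], 0.7, [243.0, 184.0]), ([0.352, 0.068, 0.015], 0.7, [266.0, 152.0]), ([0.339, -0.096, 0.012], 0.57, [221.0, 157.0]), ([0.707, 0.301, 0.082], 0.32, [362.0, 210.0])]
tray top [([0.429, -0.297, 0.004], 0.94, [340.0, 223.0])]
tray scene [([0.42, -0.297, 0.007], 0.86, [169.0, 184.0])]
tub top [([0.429, 0.295, 0.007], 0.76, [174.0, 228.
[... 236 characters left out ...]
top [([0.661, -0.335, 0.043], 0.96, [349.0, 157.0])]
mug scene [([0.655, -0.332, 0.048], 0.73, [163.0, 237.0])]
paint_can top [([0.676, 0.307, 0.089], 0.83, [166.0, 155.0])]
paint_can scene [([0.707, 0.302, 0.081], 0.64, [363.0, 210.0])]
block top [([0.762, -0.008, 0.024], 0.57, [257.0, 134.0])]
block scene [([0.773, -0.017, 0.025], 0.63, [270.0, 255.0])]
brush top [([0.668, 0.462, 0.014], 0.59, [129.0, 163.0])]
brush scene [([0.683, 0.458, 0.023], 0.73, [400.0, 205.0])]
palette_knife top [([0.706, -0.437, 0.002], 0.77, [372.0, 147.0])]
palette_knife scene [([0.714, -0.446, 0.003], 0.66, [130.0, 267.0])]
1.2 [0.24673069 0.57423534 0.21392355] [-3.14158991e+00  3.94481346e-06  2.73578260e+00]
```

View pics/top.png

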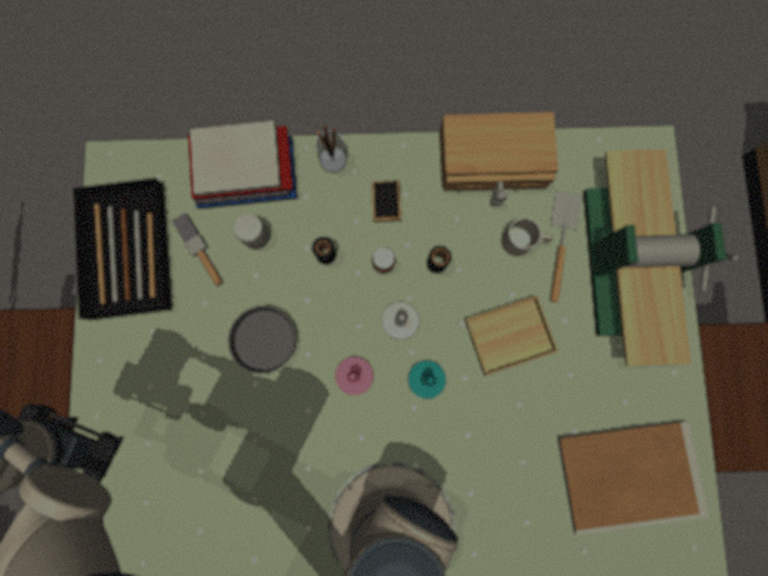

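View pics/scene.png

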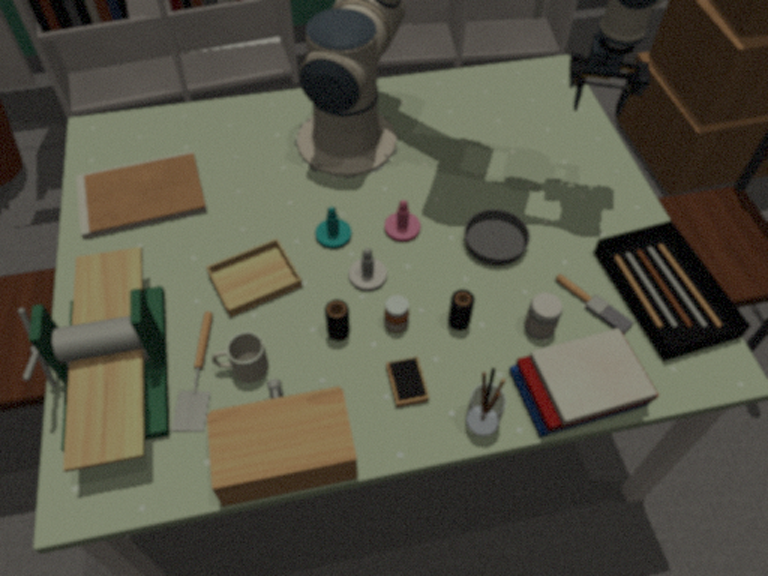

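Black-tube candidates, in top-picture original pixels: (216,167) and (292,172). The jar at (256,173) and the pen cup at (222,103) are not sleeves. Gauge candidates are silver at (267,213), pink at (236,250) and turquoise at (285,252). I choose the silver one. In the scene picture the tub is at (331,159) and the tray, rotated, is at (169,184). I'll check the choice with a wrist view.

>>> move_arm:
  moves:
    - [[-0.89,-0.943,-0.1,0,0,0.1854],[-0.89,-0.943,-0.1,0,0,0.1854],[-0.89,-0.943,-0.1,0,0,0.1854],[-0.89,-0.943,-0.1,0,0,0.1854],[-0.89,-0.943,-0.1,0,0,0.1854],[-0.89,-0.943,-0.1,0,0,0.1854],[-0.89,-0.943,-0.1,0,0,0.1854],[-0.89,-0.943,-0.1,0,0,0.1854],[-0.89,-0.943,-0.1,0,0,0.1854],[-0.89,-0.943,-0.1,0,0,0.1854],[-0.89,-0.943,-0.1,0,0,0.1854],[-0.89,-0.943,-0.1,0,0,0.1854],[-0.89,-0.943,-0.1,0,0,0.1854],[-0.89,-0.943,-0.1,0,0,0.1854],[-0.89,-0.943,-0.1,0,0,0.1854],[-0.89,-0.943,-0.1,0,0,0.1854],[-0.89,-0.943,-0.1,0,0,0.1854],[-0.89,-0.943,-0.1,0,0,0.1854]]
  fingers: 1

```text
time_s: 3.0
ee_pos: [0.4692, -0.0336, 0.264]
tool_rot: [-3.142, -0.0, 1.573]
wrist_force: [0.3, -0.3, 0.2]
gripper_width: 0.0911
grip_force: 0.0
```

Run:
```python
from h import *
o=manip.get_obs();print(o["time_s"],o["ee_pos"],o["tool_rot"],o["wrist_force"])
w=manip.camera("wrist");save(w,"w1",s=1.5)
c,d=ray(w,(256,192));print("cam",c,"axis",d,w["K"])
for z in(0,.09): print([atz(w,uv,z).round(3).tolist() for uv in((0,0),(511,0),(0,383),(511,383))])
for n in ["sleeve_a","gauge","tray","tub"]:
    print(n,[(np.round(q["centre"],3).tolist(),round(q["score"],2),proj(w,q["centre"]).round().tolist()) for q in manip.spot_in(n,w)[:4]])
```

```text
3.0 [ 0.46919487 -0.03357246  0.2639519 ] [-3.14152698e+00 -6.29213379e-05  1.57263833e+00] [ 0.29853116 -0.33066838  0.21858432]
cam [0.47012093 0.042678   0.4356291 ] axis [-0.01104566 -0.27232573 -0.96221772] [[271.95517906   0.         259.19991339]
 [  0.         271.95517906 191.23985536]
 [  0.           0.           1.        ]]
[[0.11, 0.196, 0.0], [0.82, 0.198, 0.0], [-0.066, -0.493, 0.0], [0.993, -0.491, 0.0]]
[[0.184, 0.164, 0.09], [0.747, 0.166, 0.09], [0.045, -0.383, 0.09], [0.885, -0.381, 0.09]]
sleeve_a [([0.695, -0.475, -0.0], 0.59, [368.0, 377.0]), ([0.627, 0.142, 0.087], 0.58, [397.0, 25.0]), ([0.616, -0.102, 0.049], 0.49, [355.0, 214.0])]
gauge [([0.34, -0.082, 0.016], 0.83, [178.0, 195.0]), ([0.351, 0.076, 0.014], 0.66, [178.0, 91.0]), ([0.474, -0.028, 0.013], 0.65, [261.0, 162.0])]
tray [([0.404, -0.274, 0.007], 0.57, [223.0, 294.0])]
tub [([0.627, 0.138, 0.084], 0.49, [396.0, 29.0])]
```

View pics/w1.png

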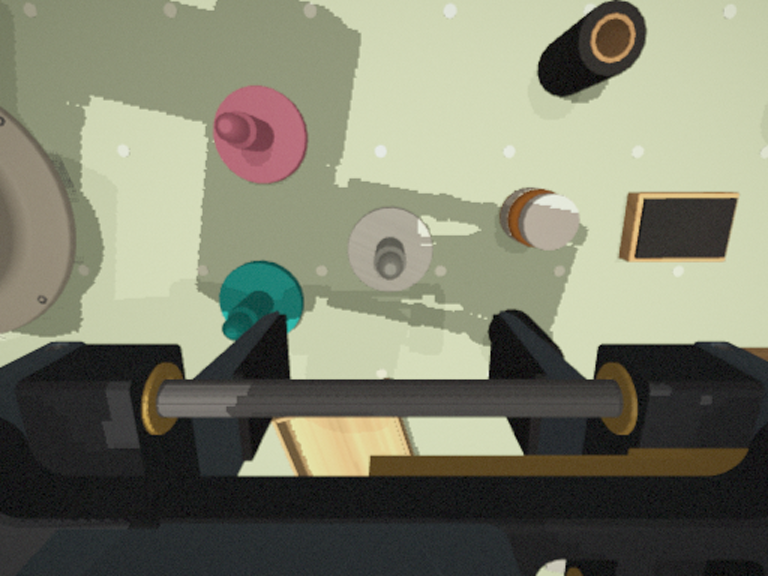

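The wrist view (1.5x pixels) shows the silver gauge foot at (390,249) with its tip near (390,270). The sleeve_a rim is at (613,38), pink is at (260,135) and turquoise at (262,302). The silver one is confirmed. Now I'll measure.

```bash
cat >> h.py <<'E'
def tri(obs):
    A=np.zeros((3,3));b=np.zeros(3)
    for p,uv in obs:
        c,d=ray(p,uv);d=d/np.linalg.norm(d);M=np.eye(3)-np.outer(d,d);A+=M;b+=M@c
    return np.linalg.solve(A,b)
E
python3 - <<'E'
from h import *
w=manip.camera("wrist")
print("foot z15",atz(w,(260,166),.015),"tip",atz(w,(260.5,179.5),.099),"sleeveA top",atz(w,(408.7,25.3),.09))
save(w,"w1c",(225,130,295,205),8)
t=manip.camera("top"); save(t,"topc",(155,150,375,260),3.6)
E
```

```text
foot z15 [ 0.47183937 -0.03480956  0.015     ] tip [ 0.47223027 -0.03683239  0.099     ] sleeveA top [0.63885585 0.13963073 0.09      ]
```

View pics/w1c.png

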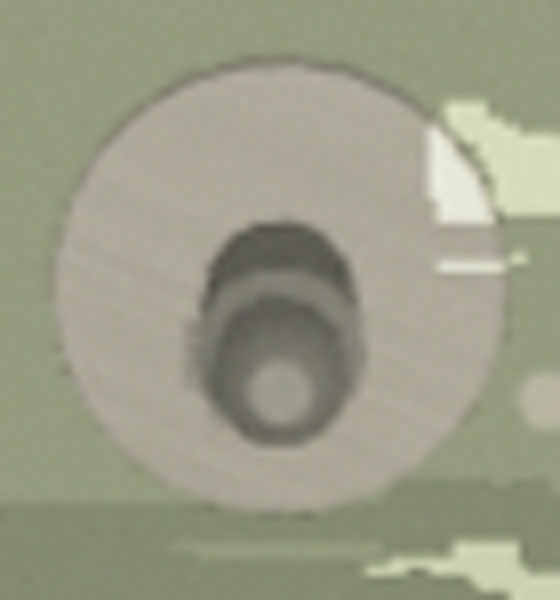

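View pics/topc.png

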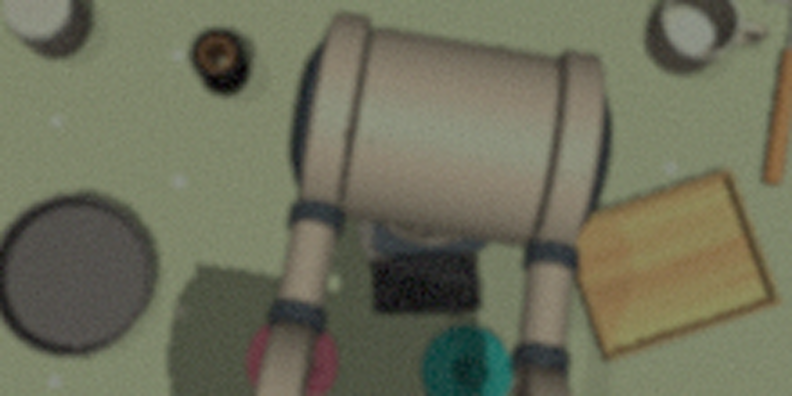

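>>> move_arm:
  moves:
    - [[0.347,0.338,0,0,0,0],[0.347,0.338,0,0,0,0],[0.347,0.338,0,0,0,0],[0.347,0.338,0,0,0,0],[0.347,0.338,0,0,0,0],[0.347,0.338,0,0,0,0],[0.347,0.338,0,0,0,0],[0.347,0.338,0,0,0,0]]

```text
time_s: 4.15
ee_pos: [0.6379, 0.1383, 0.2638]
tool_rot: [-3.141, 0.0, 1.571]
wrist_force: [-0.9, 0.2, -0.1]
gripper_width: 0.0914
grip_force: 0.0
```

Run:
```python
from h import *
w=manip.camera("wrist");save(w,"w2",(200,110,320,200),6.5)
t=manip.camera("top")
print(manip.get_obs()["ee_pos"],proj(w,(.639,.14,.09)))
print("tub",atz(t,(176.4,225.6),.035),"tray corners",[atz(t,(u/3.6+155,v/3.6+150),.03).round(3).tolist() for u,v in((728,173),(775,297),(608,357))])
save(t,"x")
```

```text
[0.63790964 0.1380168  0.26422388] [259.26456059 174.73656112]
tub [0.43456479 0.281966   0.035     ] tray corners [[0.515, -0.358, 0.03], [0.393, -0.395, 0.03], [0.34, -0.23, 0.03]]
```

View pics/w2.png

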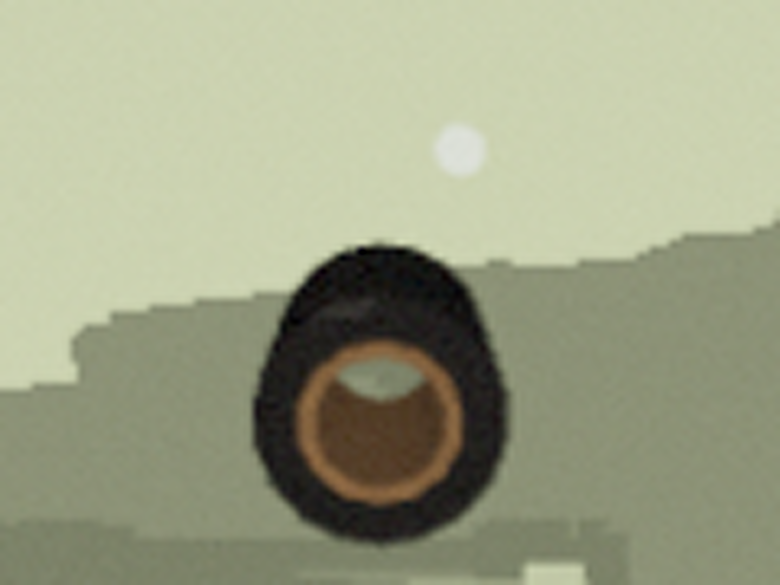

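>>> move_arm:
  moves:
    - [[0.004,0.002,0.1,0,0,0],[0.004,0.002,0.2,0,0,0],[0.004,0.002,0.3,0,0,0],[0.004,0.002,0.38,0,0,0],[0.004,0.002,0.428,0,0,0],[0.004,0.002,0.428,0,0,0],[0.004,0.002,0.428,0,0,0]]

```text
time_s: 4.95
ee_pos: [0.6397, 0.1405, 0.0509]
tool_rot: [3.141, -0.0, 1.57]
wrist_force: [-0.5, 0.2, 1.6]
gripper_width: 0.0909
grip_force: 0.0
```

>>> move_arm:
  moves:
    - [[0,0,0,0,0,0],[0,0,0,0,0,0],[0,0,0,0,0,0],[0,0,0,0,0,0],[0,0,0,0,0,0],[0,0,0,0,0,0],[0,0,0,0,0,0],[0,0,0,0,0,0]]
  fingers: -1
  newtons: 20

```text
time_s: 5.75
ee_pos: [0.6395, 0.1409, 0.0501]
tool_rot: [3.142, -0.0, 1.571]
wrist_force: [-1.6, 0.3, 5.9]
gripper_width: 0.0521
grip_force: 20.0
```

>>> move_arm:
  moves:
    - [[0,0,-0.06,0,0,0],[0,0,-0.16,0,0,0],[0,0,-0.26,0,0,0],[0,0,-0.28,0,0,0],[-0.353,-0.335,-0.28,0,0,0],[-0.353,-0.335,-0.28,0,0,0],[-0.353,-0.335,-0.28,0,0,0],[-0.353,-0.335,-0.28,0,0,0],[-0.353,-0.335,-0.28,0,0,0],[-0.353,-0.335,-0.28,0,0,0],[-0.353,-0.335,-0.28,0,0,0],[-0.353,-0.335,-0.28,0,0,0]]

```text
time_s: 6.95
ee_pos: [0.4726, -0.0353, 0.1898]
tool_rot: [3.141, -0.0, 1.571]
wrist_force: [-0.6, -0.2, -1.8]
gripper_width: 0.0519
grip_force: 20.0
```

Run:
```python
from h import *
w=manip.camera("wrist");save(w,"w3",(190,110,330,290),3.3)
o=manip.get_obs();print(o["ee_pos"],o["tool_rot"],o["gripper_width"],o["wrist_force"],o["time_s"])
print("sleeve top expected",proj(w,o["ee_pos"]+[0,0,.04]),"foot",proj(w,(.4718,-.0355,.015)))
```

```text
[ 0.47265265 -0.03510563  0.18972599] [ 3.14143364e+00 -7.55070989e-05  1.57165921e+00] 0.0517486828043343 [ 0.12279821 -0.48651644 -1.35520922] 7.0
sleeve top expected [257.23068385 260.87399059] foot [257.65551503 176.05756083]
```

View pics/w3.png

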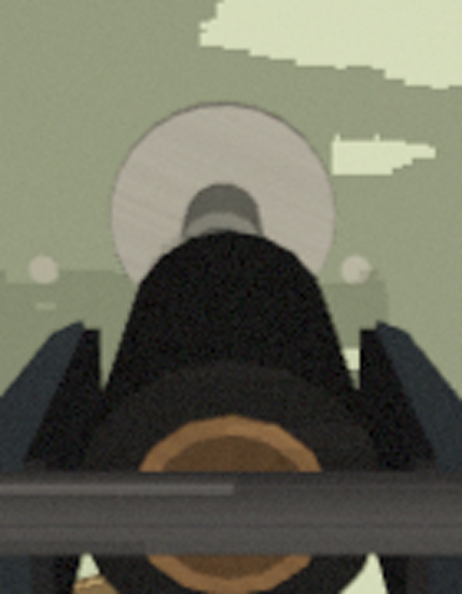

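The wrist crop shows the sleeve axis about 3 mm to +x of the pin: the core ring is at crop x=231 and the pin and foot at x=223. I'll correct that and descend in stages.

>>> move_arm:
  moves:
    - [[0.002,-0.006,0,0,0,0],[0.002,-0.006,0.03,0,0,0],[0.002,-0.006,0.06,0,0,0],[0.002,-0.006,0.07,0,0,0],[0.002,-0.006,0.08,0,0,0],[0.002,-0.006,0.09,0,0,0],[0.002,-0.006,0.1,0,0,0],[0.002,-0.006,0.11,0,0,0],[0.002,-0.006,0.11,0,0,0]]

```text
time_s: 7.9
ee_pos: [0.4687, -0.0346, 0.1344]
tool_rot: [-3.141, -0.0, 1.571]
wrist_force: [-0.4, -0.1, -0.6]
gripper_width: 0.0522
grip_force: 20.0
```

>>> move_arm:
  moves:
    - [[0,0,0.006,0,0,0],[0,0,0.012,0,0,0],[0,0,0.018,0,0,0],[0,0,0.022,0,0,0],[0,0,0.026,0,0,0],[0,0,0.026,0,0,0]]

```text
time_s: 8.5
ee_pos: [0.4691, -0.0346, 0.1218]
tool_rot: [3.141, 0.0, 1.571]
wrist_force: [0.1, -0.1, -1.6]
gripper_width: 0.0519
grip_force: 20.0
```

>>> move_arm:
  moves:
    - [[0,0,0.003,0,0,0],[0,0,0.006,0,0,0],[0,0,0.008,0,0,0],[0,0,0.01,0,0,0],[0,0,0.01,0,0,0]]

```text
time_s: 9.0
ee_pos: [0.4699, -0.0348, 0.1181]
tool_rot: [3.139, 0.001, 1.571]
wrist_force: [-2.5, -0.5, 24.7]
gripper_width: 0.052
grip_force: 20.0
```

It stopped at shoulder height with 25 N. The bore in the picture also looks about 27 mm. I'll wiggle it a little to rule out a catch from misalignment.

>>> move_arm:
  moves:
    - [[0,0.003,0,0,0,0],[0.003,0.003,0,0,0,0],[0.003,0,0,0,0,0],[0.003,-0.003,0,0,0,0],[0,-0.003,0,0,0,0],[-0.003,-0.003,0,0,0,0],[-0.003,0,0,0,0,0],[-0.003,0.003,0,0,0,0],[0,0.003,0,0,0,0],[0,0,0,0,0,0],[0,0,0.006,0,0,0],[0,0,0.006,0,0,0]]

```text
time_s: 10.2
ee_pos: [0.4699, -0.0349, 0.1148]
tool_rot: [3.139, 0.001, 1.571]
wrist_force: [-0.8, -0.1, 17.9]
gripper_width: 0.0522
grip_force: 20.0
```

Run:
```python
from h import *
from glob import glob
# bore ratio of sleeve A vs B: brown ring in close w2 and B from the first top/scene pictures is too coarse; take slip check here
w=manip.camera("wrist");o=manip.get_obs();print(o["ee_pos"],o["wrist_force"],o["gripper_width"])
for h in(.03,.035,.04,.045):print(h,proj(w,o["ee_pos"]+[.001,-.001,h]))
save(w,"w4",(190,110,330,290),3.3)
```

```text
[ 0.46988419 -0.03491708  0.11485469] [-2.0059219  -0.66659838 17.04172392] 0.05198892802547879
0.03 [259.04966425 253.90277283]
0.035 [259.066769   258.29310856]
0.04 [259.0849893 262.9697753]
0.045 [259.10443795 267.96172835]
```

Run:
```python
import cv2,numpy as np
for n in("w3","w4"):
    im=cv2.imread(f"pics/{n}.png");h=cv2.cvtColor(im,cv2.COLOR_BGR2HSV)
    m=((h[...,0]<20)&(h[...,1]>90)&(h[...,2]>70)).astype(np.uint8)
    ys,xs=np.nonzero(m[:, :]);k=ys>350
    print(n,"top row",np.percentile(ys[k],1)/3.3+110,"bottom",np.percentile(ys[k],99)/3.3+110,"x",(xs[k].min()+xs[k].max())/2/3.3+190)
```

```text
w3 top row 236.969696969697 bottom 289.3939393939394 x 249.54545454545456
w4 top row 241.8181818181818 bottom 289.69696969696975 x 259.8484848484849
```

Tight: the sleeve rose about 5 mm in the hand while its underside stayed at about 70 mm. Sleeve A goes to the tub.

>>> move_arm:
  moves:
    - [[0,0,-0.03,0,0,0],[0,0,-0.08,0,0,0],[0,0,-0.13,0,0,0],[0,0,-0.14,0,0,0],[0.47,-0.08,-0.14,0,0,0],[0.47,-0.08,-0.14,0,0,0],[0.47,-0.08,-0.14,0,0,0],[0.47,-0.08,-0.14,0,0,0],[0.47,-0.08,-0.14,0,0,0],[0.47,-0.08,-0.14,0,0,0],[0.47,-0.08,-0.14,0,0,0],[0.47,-0.08,-0.14,0,0,0]]

```text
time_s: 11.45
ee_pos: [0.4288, 0.1996, 0.1834]
tool_rot: [-3.141, 0.0, 1.57]
wrist_force: [0.2, -0.5, -1.2]
gripper_width: 0.0519
grip_force: 20.0
```

Run:
```python
from h import *
w=manip.camera("wrist");save(w,"w5")
o=manip.get_obs();print(o["ee_pos"],o["gripper_width"],o["time_s"],o["wrist_force"])
print([(np.round(q["centre"],3).tolist(),round(q["score"],2),proj(w,q["centre"]).round().tolist()) for q in manip.spot_in("tub",w)[:3]])
for c in((.429,.295),(.4346,.282)):print(proj(w,(*c,.035)))
```

```text
[0.42899117 0.19937186 0.1835693 ] 0.052002025170993234 11.5 [ 0.13770235 -0.4968628  -0.97685601]
[([0.436, 0.299, 0.005], 0.85, [265.0, 95.0])]
[258.45912429  97.17778121]
[263.431535   109.36213447]
```

View pics/w5.png

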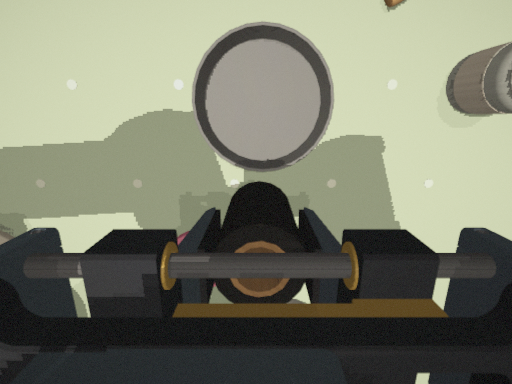

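>>> move_arm:
  moves:
    - [[0.251,0.006,0,0,0,0],[0.251,0.006,0,0,0,0],[0.251,0.006,0,0,0,0],[0.251,0.006,0.08,0,0,0],[0.251,0.006,0.16,0,0,0],[0.251,0.006,0.2,0,0,0],[0.251,0.006,0.23,0,0,0],[0.251,0.006,0.245,0,0,0],[0.251,0.006,0.255,0,0,0],[0.251,0.006,0.26,0,0,0],[0.251,0.006,0.264,0,0,0],[0.251,0.006,0.264,0,0,0]]

```text
time_s: 12.75
ee_pos: [0.4322, 0.3259, 0.0523]
tool_rot: [3.141, -0.0, 1.571]
wrist_force: [-0.3, -0.1, -0.5]
gripper_width: 0.0518
grip_force: 20.0
```

>>> move_arm:
  moves:
    - [[0,0,0.002,0,0,0],[0,0,0.004,0,0,0],[0,0,0.005,0,0,0],[0,0,0.005,0,0,0]]

```text
time_s: 13.15
ee_pos: [0.4319, 0.3259, 0.0494]
tool_rot: [3.142, -0.0, 1.571]
wrist_force: [0.1, -0.5, -1.2]
gripper_width: 0.052
grip_force: 20.0
```

>>> move_arm:
  moves:
    - [[0,0,0.002,0,0,0],[0,0,0.004,0,0,0],[0,0,0.005,0,0,0],[0,0,0.005,0,0,0]]

```text
time_s: 13.55
ee_pos: [0.4319, 0.3262, 0.048]
tool_rot: [3.141, -0.001, 1.571]
wrist_force: [-6.4, 0.3, 22.9]
gripper_width: 0.0519
grip_force: 20.0
```

>>> move_arm:
  moves:
    - [[0,0,-0.002,0,0,0],[0,0,-0.002,0,0,0],[0,0,-0.002,0,0,0],[0,0,-0.002,0,0,0],[0,0,-0.002,0,0,0],[0,0,-0.002,0,0,0]]
  fingers: 1

```text
time_s: 14.15
ee_pos: [0.4319, 0.3258, 0.0478]
tool_rot: [-3.141, 0.0, 1.571]
wrist_force: [0.5, 0.2, -0.1]
gripper_width: 0.0912
grip_force: 0.0
```

>>> move_arm:
  moves:
    - [[0,0,-0.06,0,0,0],[0,0,-0.14,0,0,0],[0,0,-0.24,0,0,0],[0,0,-0.34,0,0,0],[0,0,-0.42,0,0,0],[0,0,-0.42,0,0,0]]

```text
time_s: 14.75
ee_pos: [0.434, 0.3271, 0.2634]
tool_rot: [3.134, -0.005, 1.571]
wrist_force: [0.3, 0.1, -1.2]
gripper_width: 0.091
grip_force: 0.0
```

>>> move_arm:
  moves:
    - [[-0.912,0.356,0,0,0,0],[-0.912,0.356,0,0,0,0],[-0.912,0.356,0,0,0,0],[-0.912,0.356,0,0,0,0],[-0.912,0.356,0,0,0,0],[-0.912,0.356,0,0,0,0],[-0.912,0.356,0,0,0,0],[-0.912,0.356,0,0,0,0],[-0.912,0.356,0,0,0,0],[-0.912,0.356,0,0,0,0],[-0.912,0.356,0,0,0,0],[-0.912,0.356,0,0,0,0],[-0.912,0.356,0,0,0,0],[-0.912,0.356,0,0,0,0]]

```text
time_s: 16.15
ee_pos: [0.6096, -0.129, 0.2579]
tool_rot: [-3.141, -0.0, 1.572]
wrist_force: [0.1, 0.2, 0.2]
gripper_width: 0.0911
grip_force: 0.0
```

Run:
```python
from h import *
w=manip.camera("wrist");t=manip.camera("top")
o=manip.get_obs();print(o["ee_pos"],o["tool_rot"],o["time_s"])
a=w["pixels"][90:230,190:330];a=cv2.resize(a,None,fx=4,fy=4,interpolation=cv2.INTER_CUBIC)
b=t["pixels"][185:260,130:230];b=cv2.resize(b,(746,560),interpolation=cv2.INTER_CUBIC)[:, :240*3]
b=cv2.resize(t["pixels"][195:265,145:175+30],(240,280),interpolation=cv2.INTER_CUBIC)
b=cv2.copyMakeBorder(b,0,280,0,0,cv2.BORDER_CONSTANT)
cv2.imwrite("pics/w6.png",np.hstack([a,b])[:,:,::-1])
print("uv(.61,-.13,.09)",proj(w,(.61,-.13,.09)))
```

```text
[ 0.60980648 -0.1291838   0.25807909] [3.14152777e+00 2.00766258e-05 1.57206023e+00] 16.25
uv(.61,-.13,.09) [258.6180538  177.86155994]
```

View pics/w6.png

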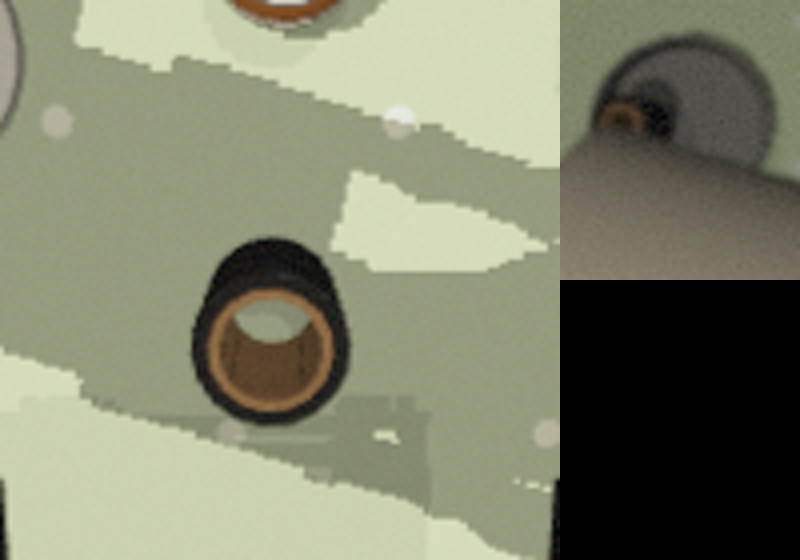

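B stands at crop pixel (271,350) and its bore looks wide, about 33 mm. A stands upright in the tub at (620,118). Now I'll grasp B.

>>> move_arm:
  moves:
    - [[0.001,-0.002,0.1,0,0,0],[0.001,-0.002,0.2,0,0,0],[0.001,-0.002,0.3,0,0,0],[0.001,-0.002,0.37,0,0,0],[0.001,-0.002,0.416,0,0,0],[0.001,-0.002,0.416,0,0,0],[0.001,-0.002,0.416,0,0,0]]

```text
time_s: 16.95
ee_pos: [0.6092, -0.1293, 0.0506]
tool_rot: [3.141, 0.0, 1.571]
wrist_force: [0.1, 0.3, 1.2]
gripper_width: 0.0914
grip_force: 0.0
```

>>> move_arm:
  moves:
    - [[0,0,0,0,0,0],[0,0,0,0,0,0],[0,0,0,0,0,0],[0,0,0,0,0,0],[0,0,0,0,0,0],[0,0,0,0,0,0],[0,0,0,0,0,0],[0,0,0,0,0,0]]
  fingers: -1
  newtons: 20

```text
time_s: 17.75
ee_pos: [0.609, -0.1296, 0.0501]
tool_rot: [3.141, 0.0, 1.571]
wrist_force: [-1.5, 0.7, 5.2]
gripper_width: 0.0521
grip_force: 20.0
```

>>> move_arm:
  moves:
    - [[0,0,-0.06,0,0,0],[0,0,-0.16,0,0,0],[0,0,-0.26,0,0,0],[0,0,-0.28,0,0,0],[0.19,-0.279,-0.28,0,0,0],[0.19,-0.279,-0.28,0,0,0],[0.19,-0.279,-0.28,0,0,0],[0.19,-0.279,-0.28,0,0,0],[0.19,-0.279,-0.28,0,0,0],[0.19,-0.279,-0.28,0,0,0]]

```text
time_s: 18.75
ee_pos: [0.4697, -0.0346, 0.1899]
tool_rot: [3.141, 0.0, 1.571]
wrist_force: [-0.1, 0.4, -1.7]
gripper_width: 0.0523
grip_force: 20.0
```

Run:
```python
from h import *
w=manip.camera("wrist");save(w,"w7",(190,110,330,290),3.3)
o=manip.get_obs();print(o["ee_pos"],o["gripper_width"],o["time_s"])
print(proj(w,o["ee_pos"]+[0,0,.04]))
im=cv2.imread("pics/w7.png");h=cv2.cvtColor(im,cv2.COLOR_BGR2HSV)
m=((h[...,0]<20)&(h[...,1]>90)&(h[...,2]>70))
ys,xs=np.nonzero(m);k=ys>330;print(xs[k].min(),xs[k].max(),ys[k].min(),ys[k].max())
```

```text
[ 0.47023114 -0.03497022  0.18983441] 0.05209050853168593 18.8
[258.02577768 261.75474767]
73 349 388 593
```

View pics/w7.png

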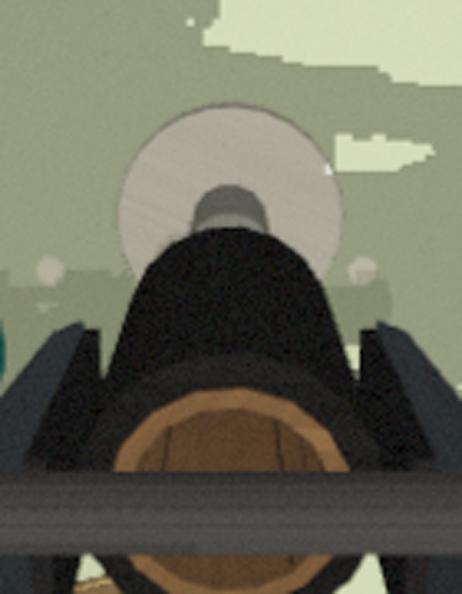

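x is aligned: ring and foot both at crop x=231. I'll shift y by -1.5 mm and descend.

>>> move_arm:
  moves:
    - [[-0.003,0,0,0,0,0],[-0.003,0,0.04,0,0,0],[-0.003,0,0.07,0,0,0],[-0.003,0,0.09,0,0,0],[-0.003,0,0.11,0,0,0],[-0.003,0,0.12,0,0,0],[-0.003,0,0.128,0,0,0],[-0.003,0,0.136,0,0,0],[-0.003,0,0.136,0,0,0]]

```text
time_s: 19.7
ee_pos: [0.4694, -0.0361, 0.1217]
tool_rot: [-3.141, -0.0, 1.571]
wrist_force: [0.3, 0.0, -2.0]
gripper_width: 0.0521
grip_force: 20.0
```

>>> move_arm:
  moves:
    - [[0,0,0.003,0,0,0],[0,0,0.006,0,0,0],[0,0,0.009,0,0,0],[0,0,0.012,0,0,0],[0,0,0.015,0,0,0],[0,0,0.015,0,0,0]]

```text
time_s: 20.3
ee_pos: [0.4693, -0.0361, 0.1142]
tool_rot: [-3.141, -0.0, 1.571]
wrist_force: [-0.3, 0.5, -1.6]
gripper_width: 0.0524
grip_force: 20.0
```

>>> move_arm:
  moves:
    - [[0,0,0.01,0,0,0],[0,0,0.02,0,0,0],[0,0,0.03,0,0,0],[0,0,0.04,0,0,0],[0,0,0.05,0,0,0],[0,0,0.06,0,0,0],[0,0,0.07,0,0,0],[0,0,0.08,0,0,0],[0,0,0.088,0,0,0],[0,0,0.092,0,0,0],[0,0,0.092,0,0,0]]

```text
time_s: 21.4
ee_pos: [0.4693, -0.0361, 0.0682]
tool_rot: [-3.141, -0.0, 1.571]
wrist_force: [0.2, -0.8, -0.5]
gripper_width: 0.0518
grip_force: 20.0
```

>>> move_arm:
  moves:
    - [[0,0,0.002,0,0,0],[0,0,0.004,0,0,0],[0,0,0.006,0,0,0],[0,0,0.008,0,0,0],[0,0,0.009,0,0,0],[0,0,0.009,0,0,0]]

```text
time_s: 22.0
ee_pos: [0.4695, -0.0361, 0.0646]
tool_rot: [3.141, 0.0, 1.571]
wrist_force: [-5.3, 0.8, 19.8]
gripper_width: 0.0522
grip_force: 20.0
```

Home on the foot (underside at about 15 mm, 20 N). Sleeve B goes to the tray.

>>> move_arm:
  moves:
    - [[0,0,-0.05,0,0,0],[0,0,-0.13,0,0,0],[0,0,-0.21,0,0,0],[0,0,-0.26,0,0,0],[0,0,-0.26,0,0,0],[-0.516,-0.086,-0.26,0,0,0],[-0.516,-0.086,-0.26,0,0,0],[-0.516,-0.086,-0.26,0,0,0],[-0.516,-0.086,-0.26,0,0,0],[-0.516,-0.086,-0.26,0,0,0],[-0.516,-0.086,-0.26,0,0,0],[-0.516,-0.086,-0.26,0,0,0],[-0.516,-0.086,-0.26,0,0,0]]

```text
time_s: 23.3
ee_pos: [0.4261, -0.2933, 0.1931]
tool_rot: [-3.14, -0.001, 1.571]
wrist_force: [0.5, 0.8, -1.8]
gripper_width: 0.052
grip_force: 20.0
```

>>> move_arm:
  moves:
    - [[0,0,0.08,0,0,0],[0,0,0.15,0,0,0],[0,0,0.2,0,0,0],[0,0,0.23,0,0,0],[0,0,0.25,0,0,0],[0,0,0.264,0,0,0],[0,0,0.264,0,0,0]]

```text
time_s: 24.0
ee_pos: [0.4265, -0.2934, 0.0616]
tool_rot: [-3.141, -0.0, 1.572]
wrist_force: [1.0, -0.1, -0.6]
gripper_width: 0.0521
grip_force: 20.0
```

>>> move_arm:
  moves:
    - [[0,0,0.002,0,0,0],[0,0,0.004,0,0,0],[0,0,0.006,0,0,0],[0,0,0.008,0,0,0],[0,0,0.008,0,0,0]]

```text
time_s: 24.5
ee_pos: [0.4265, -0.2942, 0.058]
tool_rot: [3.142, 0.0, 1.571]
wrist_force: [0.3, 0.2, -1.5]
gripper_width: 0.0523
grip_force: 20.0
```

>>> move_arm:
  moves:
    - [[0,0,0.002,0,0,0],[0,0,0.004,0,0,0],[0,0,0.006,0,0,0],[0,0,0.007,0,0,0],[0,0,0.007,0,0,0]]

```text
time_s: 25.0
ee_pos: [0.4265, -0.2942, 0.0548]
tool_rot: [3.141, 0.0, 1.571]
wrist_force: [-1.4, 0.5, 7.6]
gripper_width: 0.0522
grip_force: 20.0
```

Contact with the tray floor. Now release and withdraw.

>>> move_arm:
  moves:
    - [[0,0,0,0,0,0],[0,0,0,0,0,0],[0,0,0,0,0,0],[0,0,0,0,0,0],[0,0,0,0,0,0],[0,0,0,0,0,0]]
  fingers: 1

```text
time_s: 25.6
ee_pos: [0.4265, -0.2941, 0.0544]
tool_rot: [-3.142, -0.0, 1.571]
wrist_force: [-0.2, 0.3, -0.8]
gripper_width: 0.091
grip_force: 0.0
```

>>> move_arm:
  moves:
    - [[0,0,-0.06,0,0,0],[0,0,-0.14,0,0,0],[0,0,-0.24,0,0,0],[0,0,-0.34,0,0,0],[0,0,-0.4,0,0,0],[0.5,0,-0.4,0,0,0],[0.5,0,-0.4,0,0,0],[0.5,0,-0.4,0,0,0],[0.5,0,-0.4,0,0,0],[0.5,0,-0.4,0,0,0],[0.5,0,-0.4,0,0,0],[0.5,0,-0.4,0,0,0]]

```text
time_s: 26.8
ee_pos: [0.4264, -0.0432, 0.2545]
tool_rot: [3.141, 0.0, 1.574]
wrist_force: [0.4, -0.3, -0.2]
gripper_width: 0.0915
grip_force: 0.0
```

Run:
```python
from h import *
s=manip.camera("scene");save(s,"final",(60,90,470,330),1.9)
```

```text
(no output)
```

View pics/final.png

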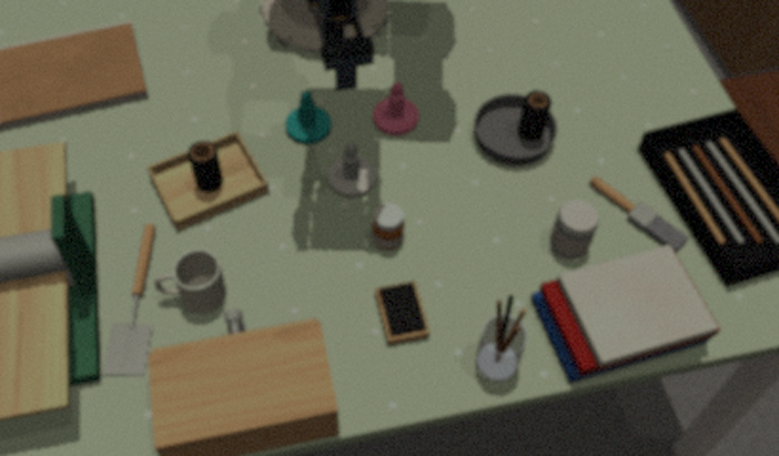

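The final picture shows sleeve B upright in the tray at (206,165) and sleeve A upright in the tub at (534,115). Everything else is where it was.

```bash
python3 -c "
from station import manip
print(manip.hand_in())"
```

```text
the job is handed in; nothing more can be done
None
```

Sleeve A stopped at the pin's shoulder and now stands in the round tub; sleeve B went fully home onto the foot and stands in the rectangular tray; the job is handed in at about 27 s.

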